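# Set the length stop of the tube-cutting jig one notch shorter

### The arm

A 6-joint arm with a two-finger parallel gripper is mounted at the origin on the work surface; the furniture and walls round the work are solid. World frame = base frame: x ahead of the robot, y to its left, z up, the work surface at z = 0. Lengths are in m, angles in rad, forces in N, time in s.
With the tool pointing down it reaches from about 0.375 to 0.975 m from the base axis. Payload 3.8 kg.
Tool frame: the origin (TCP) lies midway between the tips of the shut fingers; the grasp point (between the pads) lies 19 mm behind it; z points along the fingers, y is the line along which they close (so a half turn about z gives the same grasp; the last joint's range is limited). The gripper opens to 88 mm and grips with 3 to 60 N. Pads are 18 mm wide; open, the fingers measure 123 mm over their backs; the gripper's body (75 mm by 187 mm) begins 45 mm behind the grasp point.
Start: joints at [-1.304, 0.264, 1.604, -0, 1.274, -0.037], TCP at [0.202, -0.644, 0.239] pointing down, gripper open.
Joint ranges: [-2.63, 2.63], [-0.94, 2.18], [0.31, 2.57], [-1.31, 4.45], [0, 2.66], [-2.55, 2.55]. Speed limits (rad/s): [2.57, 2.57, 3.14, 3.14, 3.14, 3.14].

### API

Orientations are given as a rotation vector (axis times angle).
In Python, from cell import manip, inverse_kinematics, cams, order gives the robot as it stands. Calls block until the motion is done:
- manip.move_pose(position, orientation): joint-space move of the TCP to a pose.
- manip.move_linear(position, rate=0.15, rot=None): straight line of the TCP; rot=None keeps the orientation; rate is the mean speed in m/s.
- manip.set_joints(angles): joint-space move.
- manip.set_gripper(opening, force=None): finger opening in m; force is the grip in N (None keeps the last); returns when the fingers have stopped.
- manip.dwell(seconds).
- inverse_kinematics(position, orientation): joint angles nearest the present ones, or None.
- manip.state(): the state.
- cams.capture(name): name is "scene" or "side" or "wrist"; returns a dict with "image" (420x560x3 uint8, blue, green, red), "z_map" (420x560 float32, m along the optical axis (not along the pixel's ray), 0 where there is no reading), "intrinsics" (3x3 intrinsics, pixels), "position" and "orientation" of the camera in the world; the wrist camera has in their place "T_tool_cam" (4x4, takes a point from camera to tool coordinates, whose origin is the TCP and whose axes are the flange's). Camera axes: x right, y down, z forward; pixel columns grow to the right and rows downward; lengths in m; the calibration is good to about 2 mm. A picture is of the moment at which its call begins: read the wrist's pose just before it.
A pose or a line that the arm cannot do raises manip.IKError and nothing moves.
- order.close_job(): hands the job in; it is judged then, once.
The state is a dict: "clock": time; "joint_pos": joint angles; "joint_velocities": joint speeds; "tau": joint torques, N m; "tool_pos": TCP position; "tcp_rot": TCP orientation; "contact_force": force on the tool from outside, world axes, zero at the start; "moment": the same for the moment, N m; "gripper_width": finger opening in m; "grasp_force": force on a finger pad.
Only numpy, scipy, OpenCV 4.12 (cv2) and the standard library are available. Lean on these libraries where they do the work, as an engineer would, in place of code of your own. Each camera call takes 0.05 s, during which the arm holds its last target. There are 200 camera calls.

### The job

Two notched jigs stand on the bench, each with a sliding stop. On the tube-cutting jig (the one with the slotted steel saw guide and the brass tube), squeeze the sprung latch tab of the stop against its fixed post to unlock it, slide the stop to the very next notch towards the saw guide, and let go so that the latch drops fully home there. Leave the other jig's stop where it is.

Things in the scene. Friction and masses are not known exactly. Their poses are not given: they have to be found in the camera images.
- tube_grip (a point): Squeeze point of the tube jig's stop, 68 mm above the bench, moving with it. +y: slide direction to the saw guide (away from the robot within 0.25 rad); z up. Aluminium post, 24 mm wide, fixed: outer face at y +14 mm. Latch tab, 20 mm wide: outer face at y -29 mm at rest, -14 mm squeezed. Post top 82 mm high, tab 78, saddle below 40. Pinch along y from above, centred here: the post does not give.
- tube_stop (a joint): Slide of the tube jig's stop (m), growing towards the saw guide. Notches at 0, 0.030, 0.060, 0.090; it starts in 0.030, so the next is 0.060. Play in a notch about 1 mm; unlocked it rubs with about 1 N. Notch mouths slope: let go within 9 mm of a notch, the sprung latch pulls the stop in. The saw guide block (50 mm high) stays over 40 mm ahead of the post.
- tube_latch (a joint): Angle of the steel latch tab on the tube jig's stop (rad), pivoted at its foot: 0 at rest, tooth home in a notch; 0.33 squeezed fully towards the post (needs 3 to 6 N near its top). From about 0.15 the stop can slide; on the bar between notches it stands near 0.30 by itself. Springs back when released.
- file_grip (a point): The same point on the other jig's stop, to be left alone. Both jigs: dark steel plate 100 x 260 x 10 mm, fixed, with guide rails and a notched bar 26 mm high, one on the left and one on the right of the bench. The tube jig has a slotted steel block and a 12 mm brass tube at its far end; this filing jig has a flat light wooden strip along it instead.

How it is judged:
By the outcome, as a careful person would: the job done as asked, in the order asked, and still so for the second after the job is handed in, with the robot touching nothing.
It also fails if it takes over 32 s, if anything falls off the work surface, if the arm or the gripper's body presses on something with over 40 N, if the wrist force passes 120 N, or if a joint passes its speed limit or range.

## Working session

There is one attempt and no reset: what is moved stays moved. The work goes in short steps, each a Python script; the robot and the scene stay as the last script left them, time stands still between calls to the robot, and variables do not carry over. Pictures are saved under pics/ and viewed, at most 10 in all, crops included, and the job is handed in when it is done.

```bash
mkdir -p pics
cat > h.py <<'E'
import numpy as np, cv2
from scipy.spatial.transform import Rotation as R
from cell import manip, inverse_kinematics, cams, order
def cap(n):
    s=manip.state(); c=cams.capture(n)
    if 'T_tool_cam' in c:
        T=np.eye(4);T[:3,:3]=R.from_rotvec(s['tcp_rot']).as_matrix();T[:3,3]=s['tool_pos'];T=T@c['T_tool_cam']
    else:
        T=np.eye(4);o=np.array(c['orientation']);T[:3,:3]=o if o.shape==(3,3) else R.from_rotvec(o).as_matrix();T[:3,3]=c['position']
    K=c['intrinsics'];z=c['z_map'];v,u=np.indices(z.shape)
    P=np.stack([(u-K[0,2])/K[0,0]*z,(v-K[1,2])/K[1,1]*z,z],-1)@T[:3,:3].T+T[:3,3]
    P[z==0]=np.nan
    return c['image'],P
E
python3 - <<'E'
from h import *
a,P=cap('scene');b,Q=cap('side')
cv2.imwrite('pics/a.png',a);cv2.imwrite('pics/b.png',b);np.savez('p.npz',P=P,Q=Q,a=a,b=b)
s=manip.state();print(s['clock'],s['tcp_rot'],cams.capture('scene')['position'],cams.capture('scene')['orientation'])
E
```

```text
0.1 [-3.10350427e+00 -4.75150610e-01  3.77554029e-04] [0.14824696 0.44910671 0.70441046] [-0.8964055   2.59279236 -0.99358804]
```

View pics/a.png

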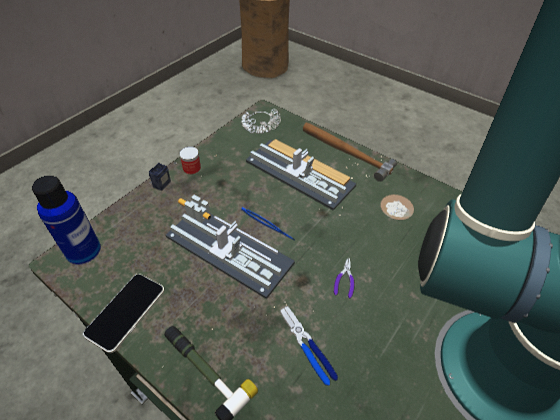

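View pics/b.png

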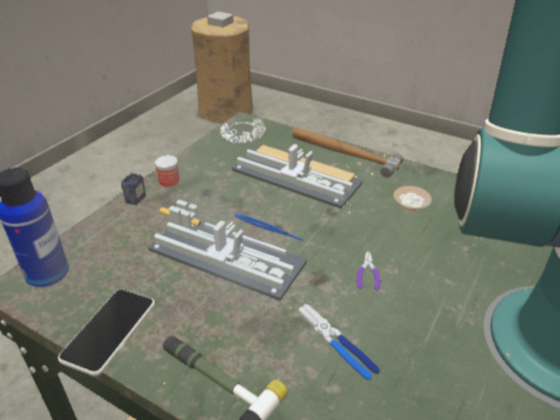

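The tube jig is the nearer one in both pictures: its slotted blocks and brass tube are at (190,208) in the scene view, and its stop is at about (225,238). The filing jig with the wooden strip is the further one, at (300,170). Next I'll measure the tube jig.

Run:
```python
from h import *
d=np.load('p.npz')
for k,i,box in(('P','a',(160,300,190,300)),('Q','b',(145,310,195,295))):
    P=d[k];u0,u1,v0,v1=box;p=P[v0:v1,u0:u1].reshape(-1,3)
    print(k,'bench z',np.nanmedian(p[:,2]))
    for lo,hi in((.005,.018),(.045,.056),(.058,.09),(.07,.09),(.079,.09)):
        q=p[(p[:,2]>lo)&(p[:,2]<hi)];print(lo,hi,len(q),q.min(0).round(3),q.max(0).round(3),np.median(q,0).round(3))
    q=p[(p[:,2]>.005)&(p[:,2]<.018)][:,:2].astype(np.float32);print('plate',cv2.minAreaRect(q))
a=d['a'][185:305,155:305];b=d['b'][190:300,145:310]
cv2.imwrite('pics/c.png',np.hstack([cv2.resize(a,(400,320),interpolation=2),cv2.resize(b,(400,320),interpolation=2)]))
```

```text
P bench z 0.0007666347563125564
0.005 0.018 3029 [ 0.399 -0.124  0.005] [0.661 0.263 0.018] [0.509 0.112 0.01 ]
0.045 0.056 224 [0.495 0.063 0.045] [0.663 0.129 0.056] [0.629 0.089 0.049]
0.058 0.09 187 [0.49  0.106 0.058] [0.536 0.129 0.085] [0.526 0.119 0.074]
0.07 0.09 120 [0.49  0.106 0.07 ] [0.534 0.129 0.085] [0.527 0.118 0.078]
0.079 0.09 54 [0.491 0.106 0.079] [0.534 0.129 0.085] [0.529 0.118 0.081]
plate ((0.5449391603469849, 0.07449914515018463), (0.28174424171447754, 0.2844088077545166), 36.576202392578125)
Q bench z 0.0015877092369471768
0.005 0.018 3435 [ 0.401 -0.122  0.005] [0.663 0.163 0.018] [0.509 0.119 0.011]
0.045 0.056 313 [0.496 0.063 0.045] [0.663 0.132 0.056] [0.629 0.092 0.049]
0.058 0.09 278 [0.492 0.105 0.058] [0.538 0.132 0.084] [0.528 0.121 0.073]
0.07 0.09 172 [0.492 0.106 0.07 ] [0.538 0.132 0.084] [0.528 0.121 0.078]
0.079 0.09 65 [0.494 0.107 0.079] [0.536 0.13  0.084] [0.53  0.118 0.082]
plate ((0.5391443967819214, 0.01948484778404236), (0.2610049545764923, 0.2765519320964813), 3.9446918964385986)
```

View pics/c.png

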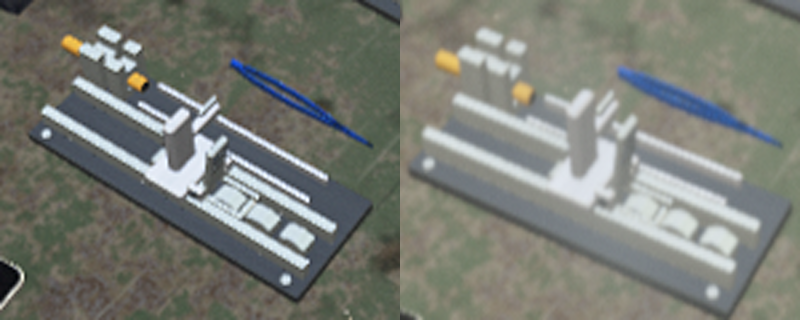

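The post (tall, further along) and the tab (nearer the robot) are both clear in the crop. I'll move above the stop with the fingers aligned to the slide and refine with the wrist camera.

```bash
cat >> h.py <<'E'
def rot(psi,s):  # tool y = s*slide dir, z down
    d=np.array([np.cos(psi),np.sin(psi),0])*s; z=np.array([0,0,-1.])
    return R.from_matrix(np.stack([np.cross(d,z),d,z],1)).as_rotvec()
E
python3 - <<'E'
from h import *
d=np.load('p.npz')
p=np.vstack([d['P'][190:300,160:300].reshape(-1,3),d['Q'][195:295,145:310].reshape(-1,3)])
q=p[(p[:,2]>.007)&(p[:,2]<.014)&(p[:,1]>.03)&(p[:,1]<.2)]
r=cv2.minAreaRect(q[:,:2].astype(np.float32));print(r)
# rails/side edges: fit long axis from points 16..32 mm
bx=cv2.boxPoints(r);e=max([bx[1]-bx[0],bx[2]-bx[1]],key=np.linalg.norm);e*=np.sign(e[0]);psi=np.arctan2(e[1],e[0]);print('psi',psi)
for s in(1,-1):
    j=inverse_kinematics([.51,.115,.27],rot(psi,s));print(s,j)
s=min((1,-1),key=lambda s:abs((inverse_kinematics([.51,.115,.27],rot(psi,s)) if inverse_kinematics([.51,.115,.27],rot(psi,s)) is not None else [9]*6)[5]))
manip.move_pose([.48,.115,.27],rot(psi,s))
a,P=cap('wrist');np.savez('w.npz',P=P,a=a,psi=psi,s=s);cv2.imwrite('pics/d.png',a)
print(s,manip.state()['clock'],manip.state()['tool_pos'])
E
```

```text
((0.532482385635376, 0.10516200959682465), (0.2623019218444824, 0.10483347624540329), 3.8149449825286865)
psi 0.06658336
1 [ 1.74135238e-01 -4.47860512e-02  1.88675618e+00 -4.44089210e-16
  1.29962253e+00  1.07551872e-01]
-1 None
1 3.1 [0.48025319 0.11439824 0.26992567]
```

View pics/d.png

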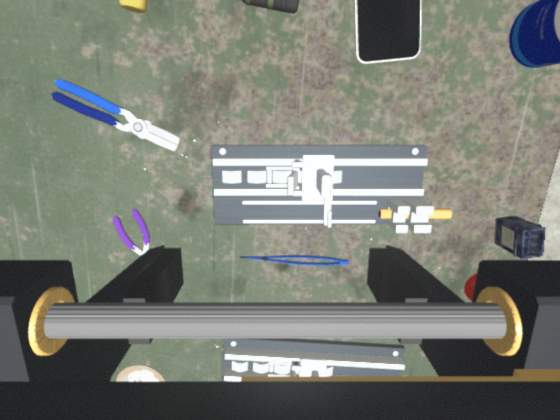

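The wrist view shows the tube jig aligned with the image. The stop's post is at about (322,175), the tab at (294,180), and the guide and brass tube at about (412,215).

Run:
```python
from h import *
d=np.load('p.npz');w=np.load('w.npz');psi=float(w['psi'])
D=np.array([np.cos(psi),np.sin(psi)]);N=np.array([-D[1],D[0]])
pp={'scene':d['P'][190:300,160:300],'side':d['Q'][195:295,145:310],'wrist':w['P'][135:235,200:450]}
for k,p in pp.items():
    p=p.reshape(-1,3);a=p[:,:2]@D;b=p[:,:2]@N;z=p[:,2]
    print(k)
    for lo,hi,n in((.006,.014,'plate'),(.043,.056,'guide'),(.06,.09,'all'),(.0745,.09,'tops')):
        m=(z>lo)&(z<hi)&(b>.01)&(b<.15)
        if m.sum():print(n,m.sum(),'a',np.percentile(a[m],[0,5,50,95,100]).round(4),'b',np.percentile(b[m],[0,5,50,95,100]).round(4),'z',z[m].max().round(4))
    m=(z>.06)&(z<.09)&(b>.01)&(b<.15)
    h,e=np.histogram(a[m],np.arange(.48,.56,.003));print(dict(zip(e[:-1].round(3),h)))
    for lo,hi in((.49,.513),(.52,.56)):
        q=m&(a>lo)&(a<hi)
        if q.sum():print(lo,'b',np.percentile(b[q],[2,50,98]).round(4),'a',np.percentile(a[q],[2,50,98]).round(4),'z',np.percentile(z[q],[2,98]).round(3))
```

```text
scene
plate 2454 a [0.4071 0.4121 0.5133 0.649  0.6695] b [0.0171 0.0263 0.0789 0.1165 0.1184] z 0.014
guide 263 a [0.5023 0.5037 0.6303 0.6608 0.6658] b [0.0199 0.0229 0.0462 0.0923 0.094 ] z 0.0556
all 177 a [0.4969 0.4986 0.5329 0.5399 0.5432] b [0.0704 0.073  0.0848 0.0933 0.094 ] z 0.0854
tops 91 a [0.4969 0.4985 0.5335 0.5402 0.5411] b [0.0704 0.0723 0.0832 0.0933 0.0938] z 0.0854
{np.float64(0.48): np.int64(0), np.float64(0.483): np.int64(0), np.float64(0.486): np.int64(0), np.float64(0.489): np.int64(0), np.float64(0.492): np.int64(0), np.float64(0.495): np.int64(2), np.float64(0.498): np.int64(39), np.float64(0.501): np.int64(17), np.float64(0.504): np.int64(4), np.float64(0.507): np.int64(0), np.float64(0.51): np.int64(0), np.float64(0.513): np.int64(0), np.float64(0.516): np.int64(0), np.float64(0.519): np.int64(0), np.float64(0.522): np.int64(0), np.float64(0.525): np.int64(0), np.float64(0.528): np.int64(0), np.float64(0.531): np.int64(63), np.float64(0.534): np.int64(21), np.float64(0.537): np.int64(22), np.float64(0.54): np.int64(8), np.float64(0.543): np.int64(1), np.
[... 2306 characters left out ...]
int64(61), np.float64(0.507): np.int64(17), np.float64(0.51): np.int64(0), np.float64(0.513): np.int64(0), np.float64(0.516): np.int64(0), np.float64(0.519): np.int64(0), np.float64(0.522): np.int64(0), np.float64(0.525): np.int64(0), np.float64(0.528): np.int64(0), np.float64(0.531): np.int64(0), np.float64(0.534): np.int64(121), np.float64(0.537): np.int64(77), np.float64(0.54): np.int64(69), np.float64(0.543): np.int64(33), np.float64(0.546): np.int64(0), np.float64(0.549): np.int64(0), np.float64(0.552): np.int64(0), np.float64(0.555): np.int64(0)}
0.49 b [0.073  0.0832 0.0917] a [0.5001 0.5039 0.5081] z [0.063 0.079]
0.52 b [0.0712 0.0834 0.0936] a [0.5343 0.5383 0.5448] z [0.061 0.083]
```

Run:
```python
from h import *
w=np.load('w.npz');psi=float(w['psi']);D=np.array([np.cos(psi),np.sin(psi),0]);N=np.array([-D[1],D[0],0])
def pt(a,z):return a*D+.0832*N+[0,0,z]
def show(t):
    s=manip.state();x=s['tool_pos'];print(t,round(s['clock'],2),'a',round(x@D,4),'b',round(x@N,4),'z',round(x[2],4),'w',round(s['gripper_width'],4),'gf',round(s['grasp_force'],1),'F',np.round(s['contact_force'],1))
r=rot(psi,1)
manip.move_pose(pt(.5225,.13),r);show('above')
manip.move_linear(pt(.5225,.07),.1);manip.move_linear(pt(.5305,.050),.06);show('down')
manip.set_gripper(.06);show('near')
manip.set_gripper(.020,15);manip.dwell(.2);show('squeezed')
s=manip.state()
if .022<s['gripper_width']<.038:
    manip.move_linear(pt(.5605,.050),.03);manip.dwell(.2);show('slid')
```

```text
above 3.73 a 0.5229 b 0.083 z 0.1305 w 0.088 gf 0.0 F [-1.1  0.1  1. ]
down 4.99 a 0.5302 b 0.0831 z 0.0494 w 0.0883 gf 0.0 F [-0.2 -0.7 -0. ]
near 5.58 a 0.5305 b 0.0832 z 0.0501 w 0.06 gf 0.0 F [ 0.5 -0.6  0.5]
squeezed 6.33 a 0.5307 b 0.0832 z 0.0498 w 0.0297 gf 15.0 F [ 0.6 -0.2 -1.8]
slid 7.68 a 0.5603 b 0.0832 z 0.0499 w 0.0303 gf 14.9 F [ 0.8 -1.8 -5.5]
```

Run:
```python
from h import *
w=np.load('w.npz');psi=float(w['psi']);D=np.array([np.cos(psi),np.sin(psi)]);N=np.array([-D[1],D[0]])
p0=np.array(manip.state()['tool_pos'])
manip.set_gripper(.076);manip.dwell(.3);print(manip.state()['contact_force'].round(1),manip.state()['gripper_width'])
manip.move_linear(p0-np.r_[.007*D,0]+[0,0,.002],.05)
manip.move_linear(p0-np.r_[.007*D,0]+[0,0,.1],.1)
manip.move_pose([.48,.115,.27],rot(psi,1));manip.dwell(.3)
a,P=cap('wrist');cv2.imwrite('pics/e.png',cv2.resize(a[120:250,190:460],(800,385),interpolation=2))
for n,p in(('before',w['P']),('after',P)):
    p=p[135:235,200:450].reshape(-1,3);A=p[:,:2]@D;b=p[:,:2]@N;z=p[:,2]
    m=(z>.06)&(z<.09)&(b>.01)&(b<.15)
    h,e=np.histogram(A[m],np.arange(.495,.59,.003));print(n,np.percentile(A[m],[0,2,50,98,100]).round(4),h.tolist(),z[m].max())
f=P[235:,:].reshape(-1,3);g=w['P'][235:,:].reshape(-1,3)
print(manip.state()['clock'])
```

```text
[-0.1  0.4 -0.1] 0.07619381336879281
before [0.5001 0.5001 0.5354 0.5444 0.5452] [0, 17, 61, 61, 17, 0, 0, 0, 0, 0, 0, 0, 0, 121, 77, 69, 33, 0, 0, 0, 0, 0, 0, 0, 0, 0, 0, 0, 0, 0, 0] 0.0838345872532461
after [0.5305 0.5308 0.5659 0.5751 0.5763] [0, 0, 0, 0, 0, 0, 0, 0, 0, 0, 0, 16, 63, 59, 5, 0, 0, 0, 0, 0, 0, 0, 0, 135, 79, 78, 39, 2, 0, 0, 0] 0.0836200200589145
11.1833
```

View pics/e.png

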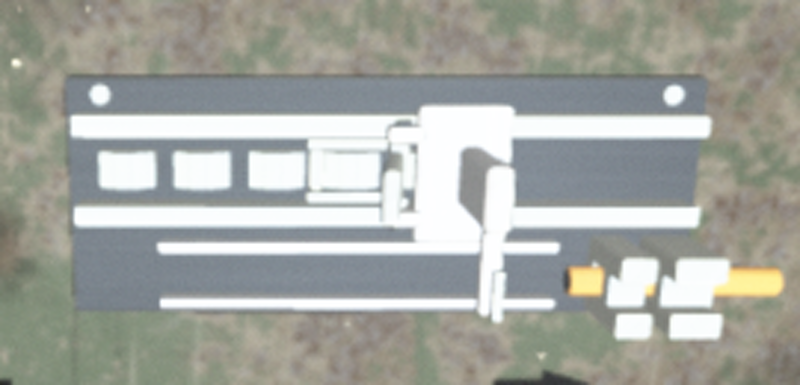

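The post and the tab both moved 30–31 mm. The tab is back at its rest spacing of about 45 mm outer to outer, the same as before the move, so the latch is home. The picture shows the stop at (465,170) with the tab standing clear of the post at (393,190).

```bash
python3 -c "
from h import *
print(order.close_job())"
```

```text
the job is handed in; nothing more can be done
None
```

The tube jig's stop is now in the next notch (0.060) with its latch home, as measured in the wrist camera; the filing jig was not touched, and the job was handed in at about 11 s on the robot's clock.

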